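# Load a module into the push-push dock and lock it down

### The arm

A 7-joint arm with a two-finger parallel gripper is mounted at the origin on the work surface. World frame = base frame: x ahead of the robot, y to its left, z up, the work surface at z = 0. Lengths are in m, angles in rad, forces in N, time in s.
With the tool pointing down it reaches from about 0.4 to 0.9 m from the base axis. Payload 5.5 kg.
Tool frame: the origin (TCP) lies midway between the tips of the shut fingers; the grasp point (between the pads) lies 19 mm behind it (arm.hold_point_z is the distance from the TCP to the grasp point, in m); z points along the fingers, y is the direction in which the jaws open and shut (so a half turn about z gives the same grasp; the last joint's range is limited). The gripper opens to 92 mm and grips with 3 to 60 N. Pads are 19 mm wide; open, the fingers measure 130 mm over their backs; the gripper's body (75 mm by 190 mm) begins 47 mm behind the grasp point.
Start: joints at [1.612, 0.501, -0.427, 1.55, 0.221, 1.138, -0.21], TCP at [0.143, -0.634, 0.227] pointing down, gripper open.
Joint ranges: [-2.88, 2.88], [-0.31, 2.03], [-1.54, 1.56], [0.2, 2.42], [-1.41, 4.55], [0.19, 2.02], [-2.57, 2.57]. Speed limits (rad/s): [2.57, 2.57, 3.14, 3.14, 3.14, 3.14, 3.14].

### API

Orientations are given as [roll, pitch, yaw] about the fixed x, y, z axes, in that order (R = Rz(yaw) Ry(pitch) Rx(roll)).
In Python, from cell import arm, camera gives the robot as it stands.
- The arm moves only by the tool apply_moves, never from a script. Its argument "plan" is a list of rows, each an object with "offset": the shift along the tool's x, y, z in mm, a list of three; "roll": the turn about the tool's z in rad. A call has 1 to 12 rows; each row is the pose to reach, as a shift and turn from the pose measured when the call began, along the tool's axes at that moment; what a row does not reach only later rows make up. A row lasts 1/8 s, in which the tool goes at most 62.5 mm and 10.7 degrees, less where a joint would pass 70% of its speed; a pose out of reach is approached as far as the arm can. A call with a gripper value outside its range is refused whole. "fingers" is the opening, from 0 (shut) to 1 (fully open), set as the call begins (left out, the last holds). The fingers move at their own pace and stop on an object; "squeeze" is the grip in N (left out, the last holds). Time passes only in rows, so rows that repeat a pose let the fingers close. It gives the time, the measured TCP pose, the force and the opening at its end, in the units of the state.
- arm.get_state(): the state, without advancing time (a new reading comes with each control period).
- camera(name): name is "side" or "top"; returns a dict with "pixels" (384x512x3 uint8, red, green, blue), "fovy" (degrees; the focal length in pixels is half the picture's height over the tangent of half this angle, whatever the lens; pixels are square), "cx", "cy" (the principal point, pixels), "k1" (the pictures are not rectified: a ray, as slopes to the right and down, at radius r is drawn at 1 + k1 r^2 times it, then the intrinsics apply), "origin" and "rotation" of the camera in the world. Camera axes: x right, y down, z forward; pixel columns grow to the right and rows downward; lengths in m; the calibration is good to about 2 mm. A picture is of the moment at which its call begins. There is no depth.
- arm.finish_job(): hands the job in, once; it reports no verdict.
The state is a dict: "t": time; "joints": joint angles; "joint_velocities": joint speeds; "effort": joint torques, N m; "position": TCP position; "orientation": TCP orientation; "contact_force": force on the tool from outside, world axes, zero at the start; "moment": the same for the moment, N m; "opening": finger opening in m.
Only numpy, scipy, OpenCV 4.12 (cv2) and the standard library are available. Lean on these libraries where they do the work, as an engineer would, in place of code of your own. Each camera call takes 0.05 s, during which the arm holds its last target.

### The job

The blue carriage of the grey dock is latched down, empty. Press its yellow pad and let go so that it pops up, stand the green module upright and fully home in the carriage's well, then press the carriage down again until it latches, and let go so that module and carriage stay locked down. Press gently, by feel: never load the carriage with more than about 18 N, and leave the orange and white modules where they stand.

Things in the scene. Friction and masses are not known exactly. Their poses are not given: they have to be found in the camera images.
- carriage (a joint): How far the blue carriage is pressed down (m): 0 popped up, 0.014 to 0.020 latched. Push-push: pressed to its stop and let go, it latches if it was up and pops up if it was latched. It turns over only in the last 1 to 3 mm before the stop, which lies anywhere from 6 to 22 mm below the latched height (each dock has its own depths, to be felt); pressed less, it returns. Rises within 0.4 s when let go.
- dock: Fixed grey box with aluminium top, 150 (x) x 130 (y) x 75 mm high, origin under its centre, z up. The carriage slides straight down in it on a spring: 5 N at the top, 9 N at the deep end; then a stiff rubber stop, 30 N per mm. So press slowly (15 mm/s), stop when the tool feels 12 to 13 N (or a little more if it did not turn over), and back off. Over 18 N harms it.
- well (a point): Centre of the floor of the carriage's well, 22 mm towards +x of the dock's centre, axes as the dock's; moves with the carriage (popped up: 101 mm above the table). The well is a rectangular open socket, inside 43 (x) x 33 (y) mm, 20 mm deep, its rim flared over the top 5 mm (outside 55 x 45 mm). Popped up, the rim is 43 mm above the dock's top.
- pad (a point): Centre of the top of the round yellow press pad (30 mm across) on the carriage's blue 44 x 40 mm block, 51.5 mm towards -x of the well centre and 20 mm above the well floor, level with the rim (popped up: 121 mm above the table); moves with the carriage. Press straight down here, or on top of the loaded module. Axes as the dock's.
- green_mid (a point): Centre of the loose green module: upright block 40 mm along its x, 30 mm along its y, 60 mm high, about 0.12 kg, white patch on top; this point is 30 mm above its underside. It fits the well with its x along the well's x, either way round, and then stands 40 mm out; grasp it across its 30 mm width, in its upper half. Fully home, this point is 30 mm above the well floor.
- green: The same green module; origin at the centre of its underside, axes as green_mid.
- orange_mid (a point): Centre of an orange module of the same shape, standing on the mat: leave it alone.
- white_mid (a point): Centre of a white module of the same shape, standing on the mat: leave it alone.
Things that resemble listed ones, but are neither listed nor needed, are in the scene too. Of the things shaped like the green, the green one is meant.

How it is judged:
By the outcome, as a careful person would: the job done as asked, in the order asked, and still so for the second after the job is handed in, with the robot touching nothing.
It also fails if it takes over 58 s, if anything falls off the work surface, if the arm or the gripper's body presses on something with over 40 N, if the wrist force passes 120 N, or if a joint passes its speed limit or range.

## Working session

There is one attempt and no reset: what is moved stays moved. The work goes in short steps, Python scripts to look and compute and a tool call to move; the robot and the scene stay as the last step left them, time stands still between calls to the robot, and variables do not carry over. Pictures are saved under pics/ and viewed, and the job is handed in when it is done.

Besides the shell and the picture viewer there is one more tool, called after "Emit:" as name(argument=value, ...), one argument or row to a line, values as JSON. apply_moves: Moves the arm, as the interface text tells. Its arguments: {"type":"object","properties":{"plan":{"type":"array"},"fingers":{"type":"number"},"squeeze":{"type":"number"}},"required":["plan"]}

```bash
mkdir -p pics; ls; python3 - <<'E'
from cell import arm,camera
import cv2
print(arm.get_state(), arm.hold_point_z)
for n in("side","top"):
    c=camera(n); cv2.imwrite(f"pics/{n}0.png",c["pixels"][:,:,::-1]); print(n,{k:v for k,v in c.items() if k!="pixels"})
E
```

```text
pics
{'t': 0.0, 'joints': array([ 1.61219394,  0.50186596, -0.42679863,  1.55140476,  0.22077837,
        1.1382959 , -0.21031188]), 'joint_velocities': array([ 0.00047928, -0.00026844, -0.00032425,  0.00132104, -0.00137145,
       -0.00079688, -0.00040815]), 'effort': array([-3.47624871e-05, -5.66597736e+01, -5.81628352e+00, -2.79115033e+01,
       -6.86406624e-02,  3.06221761e-02,  1.81166583e-04]), 'position': array([ 0.14281129, -0.63342084,  0.22568647]), 'orientation': array([-3.13967289e+00, -9.94392455e-05,  2.21833698e-01]), 'contact_force': array([ 0.03767973, -0.2669073 , -0.77890559]), 'moment': array([-0.02378027,  0.06389084,  0.02125121]), 'opening': 0.09148882343100044} 0.0188
side {'fovy': 56.332378325146216, 'cx': 259.7432630242608, 'cy': 187.5677685253351, 'k1': -0.1010247150812457, 'origin': array([ 0.13337619, -0.46081008,  0.46489619]), 'rotation': array([-2.11433135, -0.00538132, -0.73064954])}
top {'fovy': 47.904025769417395, 'cx': 254.99315472102498, 'cy': 191.13354880636462, 'k1': -0.11255212430180055, 'origin': array([ 0.47886811, -0.04480608,  0.83884399]), 'rotation': array([-3.07724062, -0.01177612, -1.55332787])}
```

View pics/side0.png

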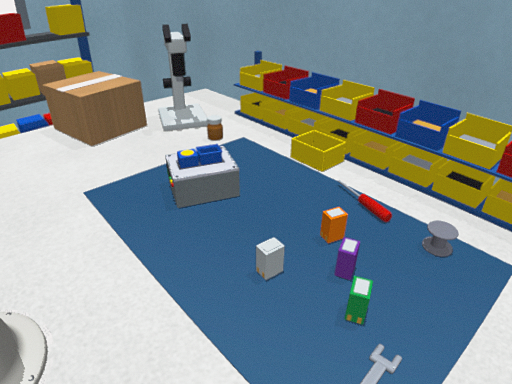

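View pics/top0.png

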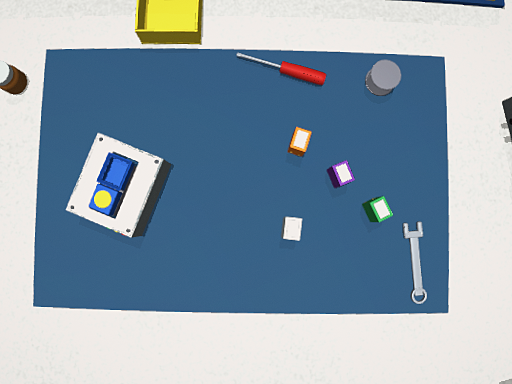

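Top: the dock is near (115,185), its pad at (103,199) and well at (116,170). The green module is at (380,209). Next I'll zoom in and build the helpers.

```bash
cat > h.py <<'E'
import numpy as np,cv2
from scipy.spatial.transform import Rotation as Ro
def cam(c):
    f=192/np.tan(np.radians(c["fovy"])/2); R=Ro.from_euler('xyz',c["rotation"]).as_matrix()
    K=np.array([[f,0,c["cx"]],[0,f,c["cy"]],[0,0,1]]); return K,np.array([c["k1"],0,0,0.]),R,np.array(c["origin"])
def toz(c,px,z):
    K,d,R,o=cam(c); n=cv2.undistortPoints(np.array(px,float).reshape(-1,1,2),K,d).reshape(-1,2)
    r=np.c_[n,np.ones(len(n))]@R.T; return o+r*((z-o[2])/r[:,2])[:,None]
def proj(c,P):
    K,d,R,o=cam(c); P=np.array(P,float).reshape(-1,3)
    q=(P-o)@R; return cv2.projectPoints(q.reshape(-1,1,3),np.zeros(3),np.zeros(3),K,d)[0].reshape(-1,2)
def crop(c,x0,y0,w,h,s,fn):
    im=c["pixels"][y0:y0+h,x0:x0+w,::-1]; cv2.imwrite(fn,cv2.resize(im,None,fx=s,fy=s,interpolation=cv2.INTER_CUBIC))
E
python3 - <<'E'
from cell import camera
from h import *
c=camera("top"); crop(c,60,125,120,120,5,"pics/t_dock.png"); crop(c,270,120,133,120,5,"pics/t_mod.png")
s=camera("side"); crop(s,150,130,110,90,6,"pics/s_dock.png"); crop(s,240,200,150,130,5,"pics/s_mod.png")
import pickle; pickle.dump((c,s),open("c0.pkl","wb"))
E
```

```text
(no output)
```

View pics/t_dock.png

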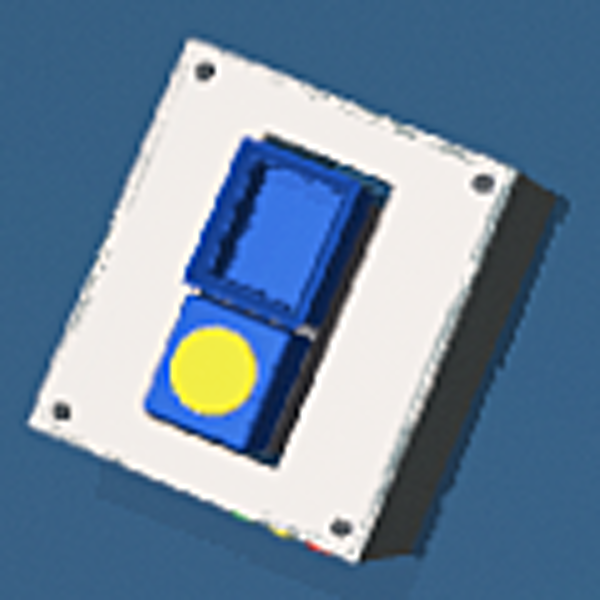

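View pics/t_mod.png

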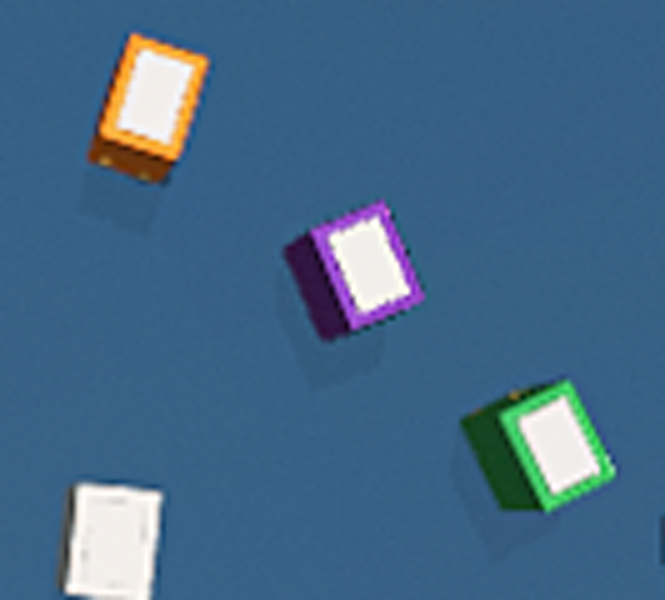

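View pics/s_dock.png

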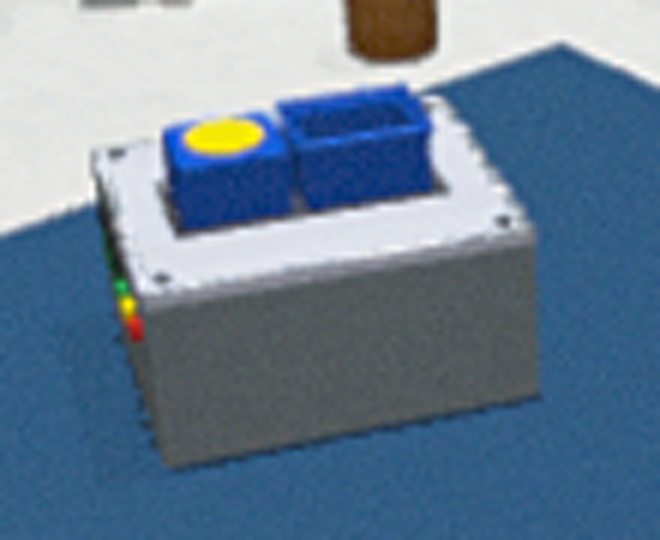

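View pics/s_mod.png

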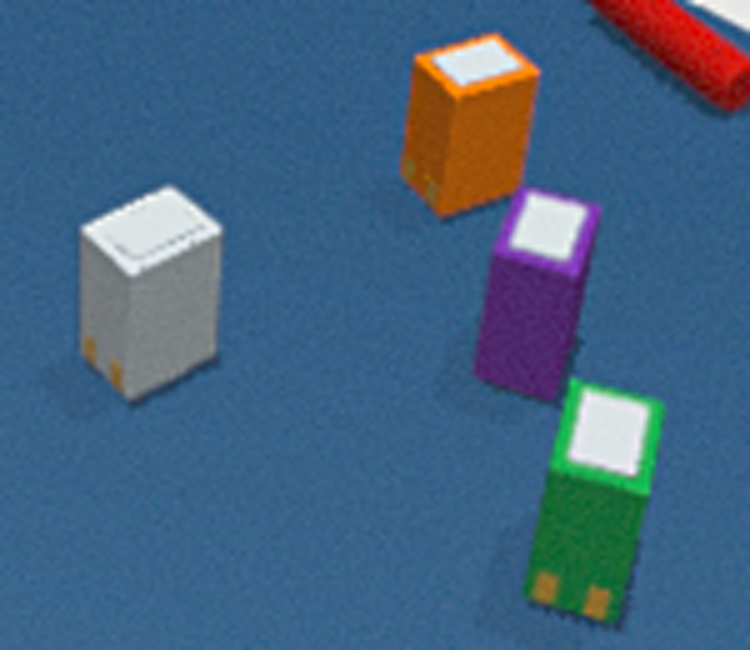

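```bash
cat > fit.py <<'E'
from h import *; import pickle
from scipy.optimize import least_squares
c,s=pickle.load(open("c0.pkl","rb"))
def pts(L,s_,x0,y0): return (np.array(L,float)+.5)/s_-.5+[x0,y0]
def w(p,l): 
    l=np.array(l,float);C,S=np.cos(p[2]),np.sin(p[2]); return np.c_[p[0]+C*l[:,0]-S*l[:,1],p[1]+S*l[:,0]+C*l[:,1],l[:,2]]
def fit(p0,obs):
    f=lambda p:np.concatenate([(proj(cc,w(p,l))-q).ravel() for cc,l,q in obs])
    r=least_squares(f,p0,loss='soft_l1'); return r.x,f(r.x).reshape(-1,2)
# dock
a,b,h=.075,.065,.075
td=pts([(190,38),(520,170),(362,562),(28,428)],5,60,125); tl=[(a,b,h),(a,-b,h),(-a,-b,h),(-a,b,h)]
sd=pts([(93,148),(150,300),(535,237),(440,95),(172,467),(540,398)],6,150,130); sl=[(-a,b,h),(-a,-b,h),(a,-b,h),(a,b,h),(-a,-b,0),(a,-b,0)]
P=toz(c,td,h);m=P.mean(0);print(P)
y=np.arctan2(*(P[0]-P[3])[[1,0]])
for o in ([(c,tl,td),(s,sl,sd)],[(c,tl,td)],[(s,sl,sd)]):
    p,r=fit([m[0],m[1],y],o);print("dock",p.round(4),r.round(1).tolist())
# green
a,b,h=.02,.015,.06
tg=pts([(570,380),(614,472),(547,511),(500,415)],5,270,120);P=toz(c,tg,h);print(P);m=P.mean(0)
print(np.linalg.norm(P[1]-P[0]),np.linalg.norm(P[2]-P[1]))
y=np.arctan2(*(P[0]-P[1])[[1,0]])   # P0-P1 long?
tl=[(a,-b,h),(-a,-b,h),(-a,b,h),(a,b,h)]
sg=pts([(572,380),(664,402),(650,493),(551,474),(526,598),(620,622)],5,240,200)
print(toz(s,sg[:4],h)); S=toz(s,sg[:4],h)
# match by nearest
p0=[m[0],m[1],y]; Wl=np.array(tl);W=w(p0,tl)
ix=[int(np.argmin(np.linalg.norm(W-q,axis=1))) for q in S];print(ix)
sl=[tl[i] for i in ix]; sl+= [(*tl[ix[3]][:2],0),(*tl[ix[2]][:2],0)]
for o in ([(c,tl,tg),(s,sl,sg)],[(c,tl,tg)],[(s,sl,sg)]):
    p,r=fit(p0,o);print("green",p.round(4),r.round(1).tolist())
E
python3 fit.py
```

```text
[[0.62999028 0.23396215 0.075     ]
 [0.58347053 0.11124511 0.075     ]
 [0.44284961 0.1635353  0.075     ]
 [0.48767801 0.28766254 0.075     ]]
dock [ 0.5372  0.1992 -0.3556] [[-0.0, -0.1], [-0.5, -0.8], [-0.4, -0.8], [0.8, -1.0], [-0.4, 1.8], [-1.0, 1.0], [0.0, -0.2], [-0.1, 1.4], [-0.7, 1.5], [-0.0, 0.4]]
dock [ 0.536   0.199  -0.3562] [[0.1, 0.6], [-0.4, -0.1], [-0.4, -0.1], [0.9, -0.3]]
dock [ 0.5407  0.2026 -0.359 ] [[0.2, 0.9], [-0.5, -0.2], [0.2, -1.1], [0.3, 0.6], [-0.3, 0.3], [0.1, -0.6]]
[[ 0.52531485 -0.28853158  0.06      ]
 [ 0.49190417 -0.30503915  0.06      ]
 [ 0.47735119 -0.27999315  0.06      ]
 [ 0.51207599 -0.26240345  0.06      ]]
0.03726625538330064 0.028967065871887455
[[ 0.514905   -0.26014127  0.06      ]
 [ 0.52829937 -0.28549604  0.06      ]
 [ 0.49369419 -0.30359795  0.06      ]
 [ 0.47817131 -0.2791072   0.06      ]]
[3, 0, 1, 2]
green [ 0.5031 -0.2828  0.49  ] [[-1.0, -1.4], [0.2, -0.3], [-0.5, -0.6], [-1.2, -0.9], [-0.5, 0.4], [0.4, 0.6], [0.6, 1.1], [0.0, -0.1], [-0.6, 1.2], [-0.4, 1.5]]
green [ 0.5017 -0.2841  0.4772] [[-0.2, -0.5], [0.8, 0.6], [-0.0, 0.2], [-0.5, -0.3]]
green [ 0.5045 -0.2819  0.4962] [[-0.5, -0.3], [0.4, -0.3], [0.7, 0.2], [0.2, -0.9], [-0.5, 0.4], [-0.2, 0.6]]
```

```bash
cat > mv.py <<'E'
import sys,numpy as np
from cell import arm
from scipy.spatial.transform import Rotation as Ro
def go(*ts):
    s=arm.get_state(); R=Ro.from_euler('xyz',s["orientation"]).as_matrix(); yaw=np.arctan2(R[1,0],R[0,0])
    print("t",round(float(s["t"]),2),"pos",s["position"].round(4),"rpy",s["orientation"].round(4),"F",s["contact_force"].round(2),"M",s["moment"].round(2),"op",round(float(s["opening"]),4))
    for x,y,z,w in ts:
        o=R.T@(np.array([x,y,z])-s["position"])*1000; d=(w-yaw+np.pi)%(2*np.pi)-np.pi
        print("offset",o.round(1).tolist(),"roll",round(-d,3))
if __name__=="__main__":
    a=[float(v) for v in sys.argv[1:]]; go(*[a[i:i+4] for i in range(0,len(a),4)])
E
python3 mv.py 0.48 -0.25 0.24 -0.356 0.5095 0.2095 0.17 -0.356
python3 - <<'E'
from fit import *
# pad and carriage check
q=pts([(213,370)],5,60,125)
for z in(.101,.104,.107):print(z,toz(c,q,z))
q=pts([(222,137)],6,150,130);print(toz(s,q,.104))
E
```

```text
t 0.2 pos [ 0.1429 -0.6337  0.2261] rpy [-3.1404e+00 -1.0000e-04  2.2180e-01] F [0.08 0.78 0.81] M [ 0.04  0.01 -0.02] op 0.0916
offset [413.3, -300.1, -13.5] roll 0.578
offset [543.1, -741.8, 57.0] roll 0.578
[[0.62999028 0.23396215 0.075     ]
 [0.58347053 0.11124511 0.075     ]
 [0.44284961 0.1635353  0.075     ]
 [0.48767801 0.28766254 0.075     ]]
dock [ 0.5372  0.1992 -0.3556] [[-0.0, -0.1], [-0.5, -0.8], [-0.4, -0.8], [0.8, -1.0], [-0.4, 1.8], [-1.0, 1.0], [0.0, -0.2], [-0.1, 1.4], [-0.7, 1.5], [-0.0, 0.4]]
dock [ 0.536   0.199  -0.3562] [[0.1, 0.6], [-0.4, -0.1], [-0.4, -0.1], [0.9, -0.3]]
dock [ 0.5407  0.2026 -0.359 ] [[0.2, 0.9], [-0.5, -0.2], [0.2, -1.1], [0.3, 0.6], [-0.3, 0.3], [0.1, -0.6]]
[[ 0.52531485 -0.28853158  0.06      ]
 [ 0.49190417 -0.30503915  0.06      ]
 [ 0.47735119 -0.27999315  0.06      ]
 [ 0.51207599 -0.26240345  0.06      ]]
0.03726625538330064 0.028967065871887455
[[ 0.514905   -0.26014127  0.06      ]
 [ 0.52829937 -0.28549604  0.06      ]
 [ 0.49369419 -0.30359795  0.06      ]
 [ 0.47817131 -0.2791072   0.06      ]]
[3, 0, 1, 2]
green [ 0.5031 -0.2828  0.49  ] [[-1.0, -1.4], [0.2, -0.3], [-0.5, -0.6], [-1.2, -0.9], [-0.5, 0.4], [0.4, 0.6], [0.6, 1.1], [0.0, -0.1], [-0.6, 1.2], [-0.4, 1.5]]
green [ 0.5017 -0.2841  0.4772] [[-0.2, -0.5], [0.8, 0.6], [-0.0, 0.2], [-0.5, -0.3]]
green [ 0.5045 -0.2819  0.4962] [[-0.5, -0.3], [0.4, -0.3], [0.7, 0.2], [0.2, -0.9], [-0.5, 0.4], [-0.2, 0.6]]
0.101 [[0.50883698 0.21091836 0.101     ]]
0.104 [[0.50871512 0.20987861 0.104     ]]
0.107 [[0.50859327 0.20883886 0.107     ]]
[[0.51112341 0.21344174 0.104     ]]
```

Emit:
apply_moves(
  plan=[
    {"offset": [60, -43, -2], "roll": 0.1},
    {"offset": [120, -87, -4], "roll": 0.2},
    {"offset": [165, -120, -6], "roll": 0.3},
    {"offset": [210, -153, -7], "roll": 0.4},
    {"offset": [260, -190, -8], "roll": 0.5},
    {"offset": [310, -225, -10], "roll": 0.578},
    {"offset": [345, -270, -10], "roll": 0.578},
    {"offset": [370, -320, -10], "roll": 0.578},
    {"offset": [395, -370, -8], "roll": 0.578},
    {"offset": [415, -420, -4], "roll": 0.578},
    {"offset": [430, -470, 0], "roll": 0.578},
    {"offset": [450, -520, 10], "roll": 0.578},
  ],
  fingers=0,
  squeeze=20,
)

```text
t: 1.7
position: [0.4676, -0.026, 0.217]
orientation: [-3.141, -0.001, -0.357]
contact_force: [1.6, -0.7, -1.0]
opening: 0.0005
```

```bash
python3 mv.py 0.5095 0.2100 0.14 -0.356 0.5095 0.21 0.12 -.356
```

```text
t 1.7 pos [ 0.4676 -0.026   0.217 ] rpy [-3.1409e+00 -8.0000e-04 -3.5660e-01] F [ 1.58 -0.71 -0.95] M [ 0.03 -0.13 -0.  ] op 0.0005
offset [-43.2, -235.7, 77.1] roll -0.001
offset [-43.2, -235.7, 97.1] roll -0.001
```

Emit:
apply_moves(
  plan=[
    {"offset": [-10, -50, 10], "roll": 0},
    {"offset": [-20, -105, 20], "roll": 0},
    {"offset": [-30, -160, 35], "roll": 0},
    {"offset": [-40, -210, 55], "roll": 0},
    {"offset": [-43.2, -235.7, 80], "roll": 0},
    {"offset": [-43.2, -235.7, 92], "roll": 0},
    {"offset": [-43.2, -235.7, 92], "roll": 0},
    {"offset": [-43.2, -235.7, 92], "roll": 0},
  ],
)

```text
t: 2.7
position: [0.5102, 0.2082, 0.1257]
orientation: [-3.141, -0.001, -0.36]
contact_force: [-0.5, 0.6, -0.1]
opening: 0.0006
```

```bash
python3 - <<'E'
from cell import camera
from h import *
import pickle
c=camera("top"); crop(c,60,105,120,120,5,"pics/t1.png")
s=camera("side"); crop(s,140,90,130,110,5,"pics/s1.png")
E
python3 mv.py 0.5095 0.21 0.11 -.356;python3 mv.py 0.5095 0.21 0.11 -.356
```

```text
t 2.8 pos [0.5106 0.2083 0.1261] rpy [-3.1402e+00 -2.0000e-03 -3.5990e-01] F [-0.77 -0.26  0.34] M [0.06 0.   0.01] op 0.0005
offset [-1.6, -1.2, 16.1] roll -0.004
t 2.8 pos [0.5106 0.2083 0.1261] rpy [-3.1402e+00 -2.0000e-03 -3.5990e-01] F [-0.77 -0.26  0.34] M [0.06 0.   0.01] op 0.0005
offset [-1.6, -1.2, 16.1] roll -0.004
```

View pics/s1.png

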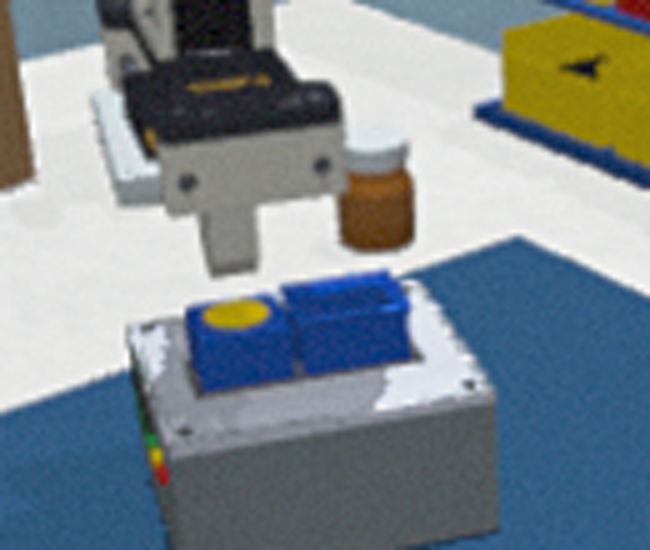

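View pics/t1.png

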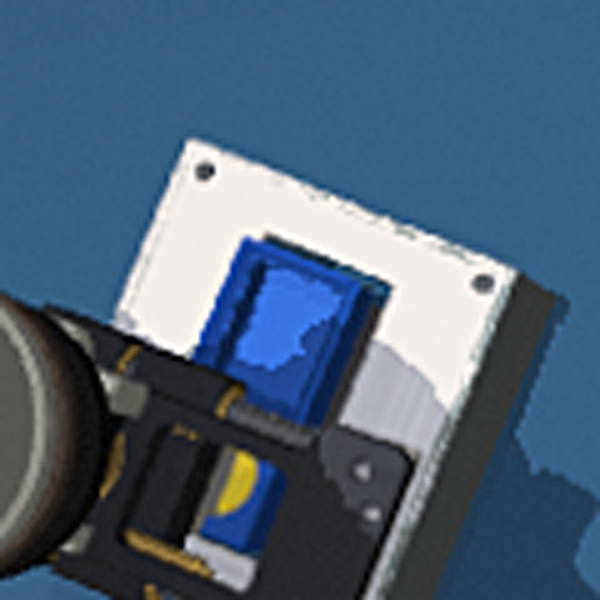

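Emit:
apply_moves(
  plan=[
    {"offset": [-1.5, -1, 5], "roll": 0},
    {"offset": [-1.5, -1, 10], "roll": 0},
    {"offset": [-1.5, -1, 14], "roll": 0},
    {"offset": [-1.5, -1, 17], "roll": 0},
    {"offset": [-1.5, -1, 19], "roll": 0},
    {"offset": [-1.5, -1, 21], "roll": 0},
  ],
)

```text
t: 3.55
position: [0.5094, 0.2099, 0.1052]
orientation: [-3.14, -0.002, -0.36]
contact_force: [-2.9, -1.4, 6.9]
opening: 0.0009
```

Emit:
apply_moves(
  plan=[
    {"offset": [0, 0, 1.8], "roll": 0},
    {"offset": [0, 0, 3.6], "roll": 0},
    {"offset": [0, 0, 5.2], "roll": 0},
  ],
)

```text
t: 3.92
position: [0.5095, 0.21, 0.1007]
orientation: [-3.141, -0.002, -0.36]
contact_force: [-2.4, -0.8, 6.5]
opening: 0.0003
```

Emit:
apply_moves(
  plan=[
    {"offset": [0, 0, 1.6], "roll": 0},
    {"offset": [0, 0, 3.2], "roll": 0},
  ],
)

```text
t: 4.18
position: [0.5095, 0.21, 0.0982]
orientation: [-3.141, -0.003, -0.359]
contact_force: [-2.9, -2.0, 6.4]
opening: 0.0005
```

Emit:
apply_moves(
  plan=[
    {"offset": [0, 0, 1.7], "roll": 0},
    {"offset": [0, 0, 3.4], "roll": 0},
  ],
)

```text
t: 4.42
position: [0.5095, 0.21, 0.0957]
orientation: [-3.141, -0.003, -0.359]
contact_force: [-2.9, -1.9, 7.2]
opening: 0.0004
```

Emit:
apply_moves(
  plan=[
    {"offset": [0, 0, 1.7], "roll": 0},
    {"offset": [0, 0, 3.4], "roll": 0},
  ],
)

```text
t: 4.68
position: [0.5095, 0.21, 0.0931]
orientation: [-3.142, -0.003, -0.359]
contact_force: [-3.2, -1.9, 7.9]
opening: 0.0006
```

Emit:
apply_moves(
  plan=[
    {"offset": [0, 0, 1.7], "roll": 0},
    {"offset": [0, 0, 3.4], "roll": 0},
  ],
)

```text
t: 4.92
position: [0.5095, 0.21, 0.0906]
orientation: [3.141, -0.004, -0.359]
contact_force: [-2.9, -0.9, 9.3]
opening: 0.0001
```

Emit:
apply_moves(
  plan=[
    {"offset": [0, 0, 1.3], "roll": 0},
    {"offset": [0, 0, 2.3], "roll": 0},
  ],
)

```text
t: 5.18
position: [0.5095, 0.21, 0.0893]
orientation: [3.141, -0.004, -0.359]
contact_force: [-3.0, -1.6, 8.9]
opening: 0.0007
```

Emit:
apply_moves(
  plan=[
    {"offset": [0, 0, 1.3], "roll": 0},
    {"offset": [0, 0, 2.3], "roll": 0},
  ],
)

```text
t: 5.42
position: [0.5095, 0.21, 0.0883]
orientation: [3.141, -0.005, -0.359]
contact_force: [-4.6, -2.1, 14.9]
opening: 0.0003
```

Emit:
apply_moves(
  plan=[
    {"offset": [0, 0, -4], "roll": 0},
    {"offset": [0, 0, -12], "roll": 0},
    {"offset": [0, 0, -25], "roll": 0},
    {"offset": [0, 0, -40], "roll": 0},
    {"offset": [0, 0, -60], "roll": 0},
    {"offset": [0, 0, -80], "roll": 0},
  ],
)

```text
t: 6.18
position: [0.5091, 0.2103, 0.1693]
orientation: [3.141, -0.005, -0.359]
contact_force: [0.0, -0.0, -0.1]
opening: 0.0003
```

```bash
python3 - <<'E'
from cell import camera
from h import *
import pickle
s=camera("side"); crop(s,140,90,130,110,5,"pics/s2.png")
pickle.dump(s,open("s2.pkl","wb"))
E
python3 mv.py 0.503 -0.283 0.17 0.49 .503 -.283 .052 .49
```

```text
t 6.22 pos [0.5107 0.2111 0.1721] rpy [-3.1397 -0.0078 -0.3588] F [ 0.5  -0.53  1.27] M [ 0.1  -0.03  0.01] op 0.0
offset [166.2, 465.4, 2.5] roll -0.849
offset [165.3, 465.6, 120.5] roll -0.849
```

View pics/s2.png

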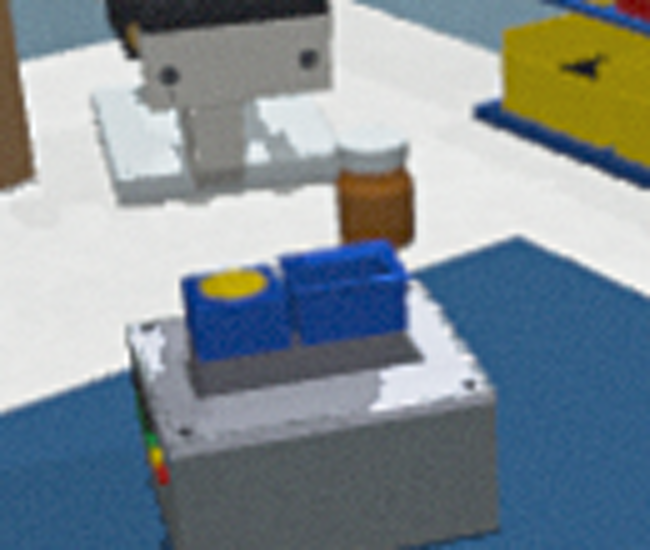

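Emit:
apply_moves(
  plan=[
    {"offset": [10, 40, 0], "roll": -0.1},
    {"offset": [30, 95, 0], "roll": -0.25},
    {"offset": [50, 150, 0], "roll": -0.4},
    {"offset": [70, 205, 0], "roll": -0.55},
    {"offset": [90, 260, 0], "roll": -0.7},
    {"offset": [110, 315, 0], "roll": -0.849},
    {"offset": [130, 370, 0], "roll": -0.849},
    {"offset": [150, 420, 10], "roll": -0.849},
    {"offset": [166, 465, 30], "roll": -0.849},
    {"offset": [166, 465, 60], "roll": -0.849},
    {"offset": [166, 465, 60], "roll": -0.849},
  ],
  fingers=0.75,
)

```text
t: 7.6
position: [0.5012, -0.2819, 0.1101]
orientation: [-3.141, -0.004, 0.489]
contact_force: [-0.0, 0.4, -0.4]
opening: 0.0686
```

```bash
python3 - <<'E'
from cell import camera
from h import *
import pickle
c=camera("top"); crop(c,310,140,133,120,5,"pics/t3.png")
s=camera("side"); crop(s,270,180,150,120,5,"pics/s3.png")
E
python3 mv.py 0.503 -0.283 0.031 0.49
```

```text
t 7.7 pos [ 0.5038 -0.2816  0.1128] rpy [ 3.1376 -0.007   0.4916] F [-0.14  0.52  0.11] M [ 0.   -0.01  0.  ] op 0.0692
offset [-1.9, 0.6, 81.8] roll 0.002
```

View pics/s3.png

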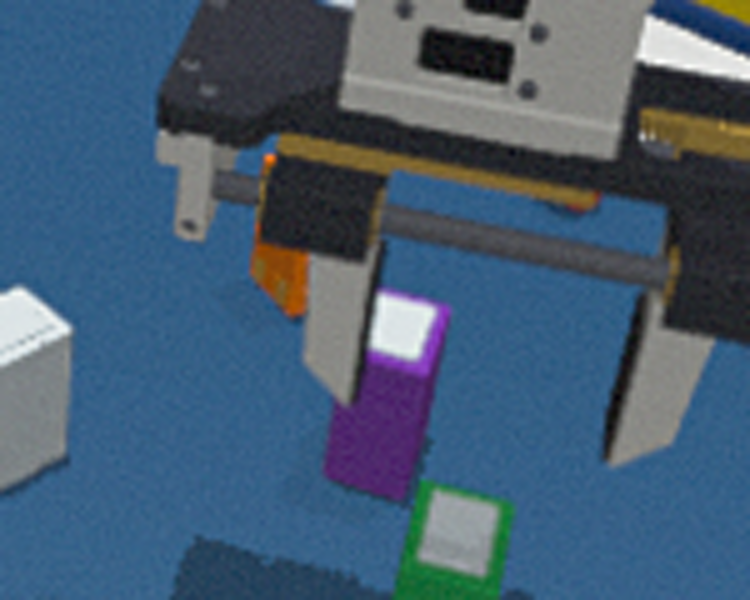

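View pics/t3.png

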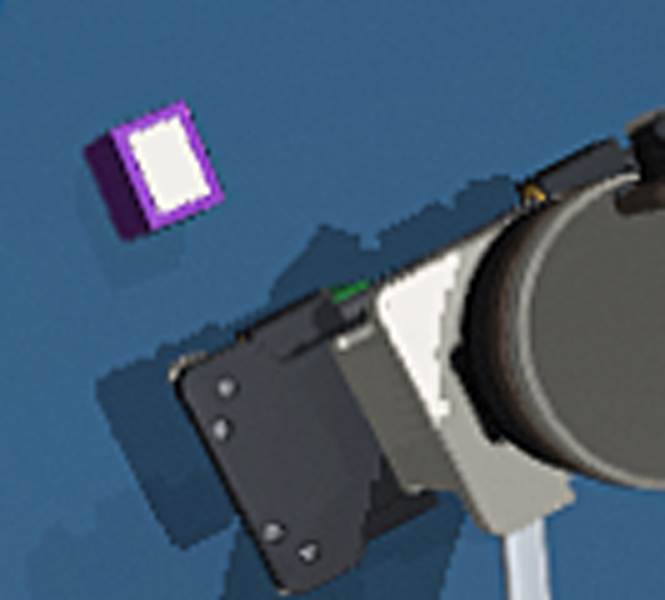

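Emit:
apply_moves(
  plan=[
    {"offset": [-1.9, 0.6, 25], "roll": 0},
    {"offset": [-1.9, 0.6, 45], "roll": 0},
    {"offset": [-1.9, 0.6, 65], "roll": 0},
    {"offset": [-1.9, 0.6, 78], "roll": 0},
    {"offset": [-1.9, 0.6, 82], "roll": 0},
    {"offset": [-1.9, 0.6, 82], "roll": 0},
  ],
)

```text
t: 8.45
position: [0.5032, -0.283, 0.0307]
orientation: [3.138, -0.007, 0.492]
contact_force: [0.3, -0.6, -0.5]
opening: 0.0686
```

Emit:
apply_moves(
  plan=[
    {"offset": [0, 0, 0], "roll": 0},
    {"offset": [0, 0, 0], "roll": 0},
    {"offset": [0, 0, 0], "roll": 0},
    {"offset": [0, 0, 0], "roll": 0},
    {"offset": [0, 0, 0], "roll": 0},
  ],
  fingers=0.2,
  squeeze=15,
)

```text
t: 9.07
position: [0.5032, -0.2831, 0.0308]
orientation: [3.138, -0.007, 0.492]
contact_force: [0.0, -0.2, 0.8]
opening: 0.0301
```

Emit:
apply_moves(
  plan=[
    {"offset": [0, 0, -15], "roll": 0},
    {"offset": [0, 0, -45], "roll": 0},
    {"offset": [0, 0, -90], "roll": 0},
    {"offset": [0, 0, -130], "roll": 0},
    {"offset": [0, 0, -150], "roll": 0},
    {"offset": [0, 0, -150], "roll": 0},
  ],
  squeeze=20,
)

```text
t: 9.82
position: [0.5033, -0.2837, 0.1834]
orientation: [3.134, -0.009, 0.492]
contact_force: [-0.5, 0.3, -1.6]
opening: 0.0303
```

```bash
python3 - <<'E'
from cell import camera
from h import *
s=camera("side"); crop(s,270,130,150,120,5,"pics/s4.png")
import pickle;pickle.dump(s,open("s4.pkl","wb"))
E
python3 mv.py 0.5578 0.1915 0.195 -0.356
```

```text
t 9.88 pos [ 0.5022 -0.2832  0.1817] rpy [ 3.1361 -0.0078  0.4916] F [-0.9  -0.72 -2.13] M [ 0.01  0.04 -0.01] op 0.0297
offset [273.2, -392.2, -13.3] roll 0.848
```

View pics/s4.png

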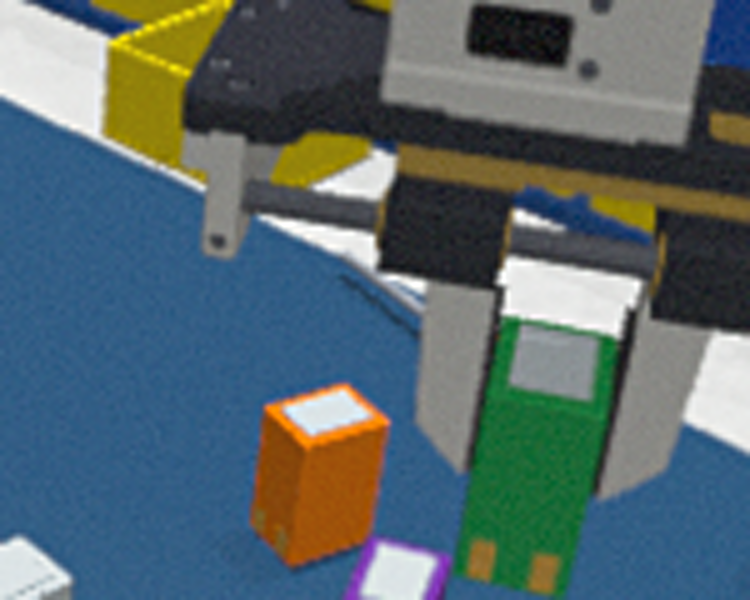

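Emit:
apply_moves(
  plan=[
    {"offset": [25, -30, -13], "roll": 0.1},
    {"offset": [55, -75, -13], "roll": 0.2},
    {"offset": [85, -120, -13], "roll": 0.3},
    {"offset": [115, -165, -13], "roll": 0.4},
    {"offset": [145, -210, -13], "roll": 0.5},
    {"offset": [175, -255, -13], "roll": 0.6},
    {"offset": [205, -300, -13], "roll": 0.7},
    {"offset": [235, -340, -13], "roll": 0.8},
    {"offset": [260, -375, -13], "roll": 0.848},
    {"offset": [273.2, -392.2, -13], "roll": 0.848},
    {"offset": [273.2, -392.2, -13], "roll": 0.848},
    {"offset": [273.2, -392.2, -13], "roll": 0.848},
  ],
)

```text
t: 11.38
position: [0.5577, 0.1889, 0.194]
orientation: [3.142, -0.009, -0.358]
contact_force: [-0.1, 0.1, -1.3]
opening: 0.0301
```

```bash
python3 - <<'E'
from cell import camera
from h import *
s=camera("side"); crop(s,150,60,120,120,5,"pics/s5.png")
c=camera("top"); crop(c,60,95,120,120,5,"pics/t5.png")
import pickle;pickle.dump((c,s),open("c5.pkl","wb"))
E
python3 mv.py 0.5578 0.1915 0.195 -0.356;python3 mv.py 0.5578 0.1915 0.195 -0.356
```

```text
t 11.47 pos [0.558  0.1888 0.1944] rpy [-3.1409 -0.0094 -0.3594] F [-0.15  0.41 -0.6 ] M [0.12 0.01 0.02] op 0.03
offset [-1.2, -2.5, -0.6] roll -0.003
t 11.47 pos [0.558  0.1888 0.1944] rpy [-3.1409 -0.0094 -0.3594] F [-0.15  0.41 -0.6 ] M [0.12 0.01 0.02] op 0.03
offset [-1.2, -2.5, -0.6] roll -0.003
```

View pics/s5.png

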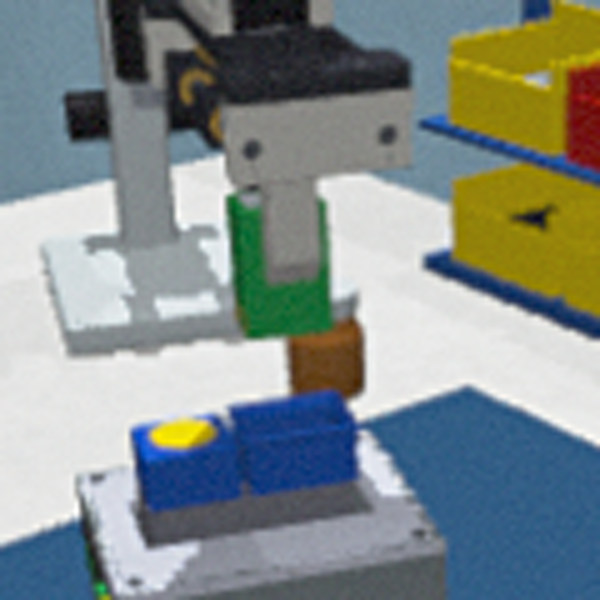

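View pics/t5.png

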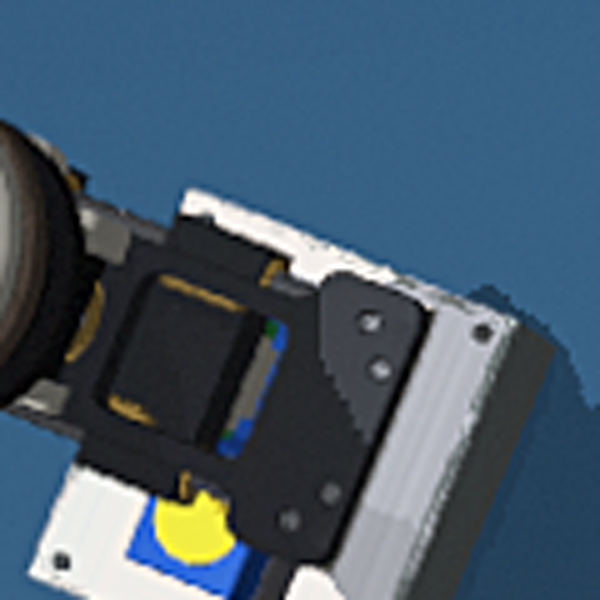

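```bash
python3 - <<'E'
from h import *; import pickle
c,s=pickle.load(open("c5.pkl","rb"))
crop(s,172,95,60,75,8,"pics/s5z.png")
E
```

```text
(no output)
```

View pics/s5z.png

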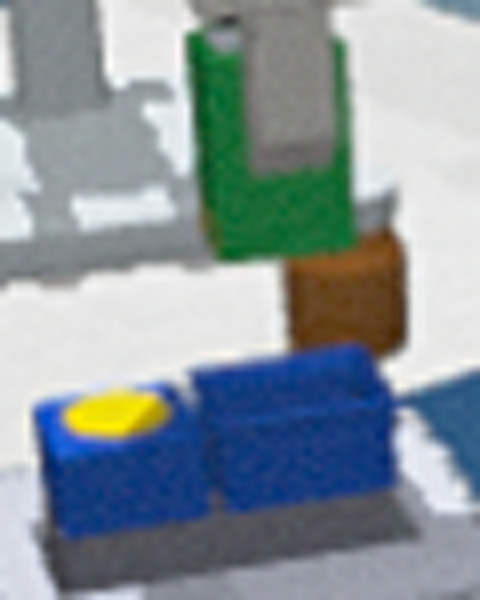

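```bash
cat > rel.py <<'E'
from h import *; import pickle
from scipy.optimize import least_squares
c,s=pickle.load(open("c5.pkl","rb"))
def pts(L,s_,x0,y0): return (np.array(L,float)+.5)/s_-.5+[x0,y0]
yaw=-.357
def w(p,l): 
    l=np.array(l,float);C,S=np.cos(yaw),np.sin(yaw); return np.c_[p[0]+C*l[:,0]-S*l[:,1],p[1]+S*l[:,0]+C*l[:,1],l[:,2]]
def fit(cc,l,q):
    f=lambda p:(proj(cc,w(p,l))-q).ravel()
    r=least_squares(f,[.55,.19]);print(r.x.round(4),f(r.x).reshape(-1,2).round(1).tolist());return r.x
def loc(d): C,S=np.cos(yaw),np.sin(yaw);return (np.array([C*d[0]+S*d[1],-S*d[0]+C*d[1]])*1000).round(1)
zu=.1944-.031
m=fit(s,[(-.02,-.015,zu),(.02,-.015,zu),(-.02,.015,zu)],pts([(213,258),(355,247),(204,226)],8,172,95))
r=fit(s,[(-.0275,-.0225,.121),(.0275,-.0225,.121),(.0275,.0225,.121),(-.0275,.0225,.121)],pts([(207,420),(393,405),(363,345),(190,372)],8,172,95))
print("module vs well in dock axes mm",loc(m-r)); t=np.array([.558,.1888]);print("module vs tcp",loc(m-t),"well vs tcp",loc(r-t))
E
python3 rel.py
```

```text
[0.5645 0.2044] [[0.8, 0.5], [0.1, -0.5], [-1.0, 0.0]]
[0.5589 0.1946] [[0.9, 1.1], [0.9, -0.6], [-0.5, -0.3], [-1.3, -0.3]]
module vs well in dock axes mm [ 1.8 11.2]
module vs tcp [ 0.7 16.9] well vs tcp [-1.2  5.7]
```

```bash
cat >> rel.py <<'E'
print('---')
q=pts([(213,258),(355,247),(204,226)],8,172,95)
C,S=np.cos(yaw),np.sin(yaw)
for by in (0,.003,.006):
  def P(v):
    o=t+v[0]*np.array([C,S])+by*np.array([-S,C]); return w(o,[(-.02,-.015,v[1]),(.02,-.015,v[1]),(-.02,.015,v[1])])
  f=lambda v:(proj(s,P(v))-q).ravel(); rr=least_squares(f,[0,.163]); print(by,rr.x.round(4),f(rr.x).reshape(-1,2).round(1).tolist())
# well with y,z: fit all x,y,z
q2=pts([(207,420),(393,405),(363,345),(190,372)],8,172,95)
for yy in (0,.0025,.0057):
  def P2(v):
    o=t+v[0]*np.array([C,S])+yy*np.array([-S,C]); return w(o,[(-.0275,-.0225,v[1]),(.0275,-.0225,v[1]),(.0275,.0225,v[1]),(-.0275,.0225,v[1])])
  f=lambda v:(proj(s,P2(v))-q2).ravel(); rr=least_squares(f,[0,.12]); print(yy,rr.x.round(4),f(rr.x).reshape(-1,2).round(1).tolist())
E
python3 rel.py
```

```text
[0.5645 0.2044] [[0.8, 0.5], [0.1, -0.5], [-1.0, 0.0]]
[0.5589 0.1946] [[0.9, 1.1], [0.9, -0.6], [-0.5, -0.3], [-1.3, -0.3]]
module vs well in dock axes mm [ 1.8 11.2]
module vs tcp [ 0.7 16.9] well vs tcp [-1.2  5.7]
---
0 [-0.003  0.17 ] [[0.7, 0.5], [0.4, -0.5], [-1.1, -0.0]]
0.003 [-0.0023  0.1688] [[0.7, 0.5], [0.4, -0.5], [-1.1, -0.0]]
0.006 [-0.0017  0.1676] [[0.7, 0.5], [0.3, -0.5], [-1.1, 0.0]]
0 [-0.0024  0.1235] [[0.8, 1.2], [1.0, -0.6], [-0.5, -0.3], [-1.4, -0.3]]
0.0025 [-0.0019  0.1223] [[0.8, 1.2], [1.0, -0.6], [-0.5, -0.3], [-1.3, -0.3]]
0.0057 [-0.0012  0.1209] [[0.9, 1.1], [0.9, -0.6], [-0.5, -0.3], [-1.3, -0.3]]
```

Emit:
apply_moves(
  plan=[
    {"offset": [0.7, -2.4, 10], "roll": 0},
    {"offset": [0.7, -2.4, 22], "roll": 0},
    {"offset": [0.7, -2.4, 32], "roll": 0},
    {"offset": [0.7, -2.4, 38], "roll": 0},
    {"offset": [0.7, -2.4, 38], "roll": 0},
    {"offset": [0.7, -2.4, 38], "roll": 0},
  ],
)

```text
t: 12.22
position: [0.5601, 0.1909, 0.1567]
orientation: [-3.141, -0.01, -0.359]
contact_force: [-0.1, -0.1, -1.4]
opening: 0.0298
```

```bash
python3 - <<'E'
from cell import camera
from h import *
s=camera("side"); crop(s,165,95,75,75,8,"pics/s6.png")
import pickle;pickle.dump(s,open("s6.pkl","wb"))
E
python3 mv.py 0.5578 0.1915 0.132 -0.357
```

```text
t 12.28 pos [0.5602 0.1909 0.1568] rpy [-3.1405 -0.0099 -0.3592] F [-1.09 -0.32 -0.5 ] M [ 0.06 -0.03 -0.01] op 0.0302
offset [-2.7, 0.3, 24.8] roll -0.002
```

View pics/s6.png

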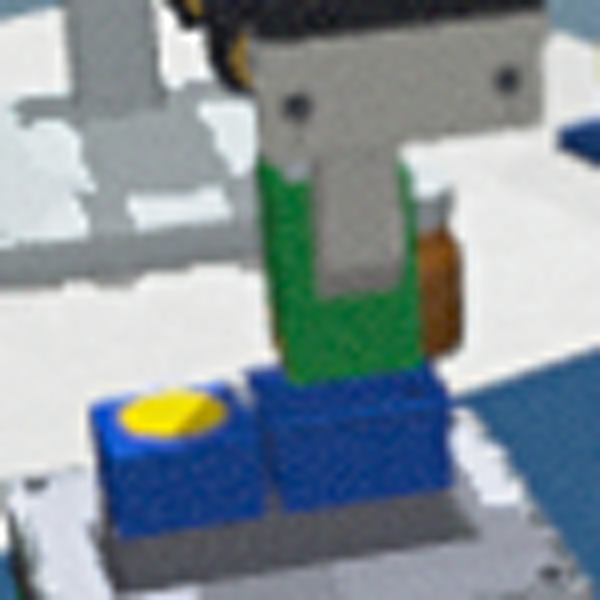

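```bash
cat > rel2.py <<'E'
import rel,pickle
from rel import *
s=pickle.load(open("s6.pkl","rb"))
print("=====")
qm=pts([(288,383),(423,368)],8,165,95); qr=pts([(263,420),(449,405),(247,372)],8,165,95)
for zu in (.1245,.126,.1275):
    m=fit(s,[(-.02,-.015,zu),(.02,-.015,zu)],qm)
    r=fit(s,[(-.0275,-.0225,.121),(.0275,-.0225,.121),(-.0275,.0225,.121)],qr)
    print(zu,"module-well",loc(m-r),"m-tcp",loc(m-np.array([.5602,.1909])))
E
python3 rel2.py | sed -n '/=====/,$p'
```

```text
=====
[0.566 0.205] [[0.1, 0.3], [-0.1, -0.3]]
[0.559  0.1953] [[0.7, 1.0], [0.7, -0.7], [-1.5, -0.4]]
0.1245 module-well [ 3.1 11.5] m-tcp [ 0.5 15.2]
[0.5641 0.2021] [[0.1, 0.3], [-0.1, -0.3]]
[0.559  0.1953] [[0.7, 1.0], [0.7, -0.7], [-1.5, -0.4]]
0.126 module-well [2.4 8.2] m-tcp [-0.3 11.9]
[0.5622 0.1993] [[0.0, 0.3], [-0.0, -0.3]]
[0.559  0.1953] [[0.7, 1.0], [0.7, -0.7], [-1.5, -0.4]]
0.1275 module-well [1.6 4.9] m-tcp [-1.   8.6]
```

```bash
cat > rel3.py <<'E'
from h import *; import pickle
from scipy.optimize import least_squares
s=pickle.load(open("s4.pkl","rb"))
q=(np.array([(500,318),(620,337),(605,418),(483,400),(460,573),(563,595)])+.5)/5-.5+[270,130]
a,b=.02,.015
l=np.array([(a,b,.06),(a,-b,.06),(-a,-b,.06),(-a,b,.06),(-a,b,0),(-a,-b,0)])
def P(v):
    C,S=np.cos(v[3]),np.sin(v[3]); return np.c_[v[0]+C*l[:,0]-S*l[:,1],v[1]+S*l[:,0]+C*l[:,1],v[2]+l[:,2]]
f=lambda v:(proj(s,P(v))-q).ravel()
r=least_squares(f,[.5,-.28,.15,.49]);print(r.x.round(4),f(r.x).reshape(-1,2).round(1).tolist())
f2=lambda v:f([.5025,-.2835,v[0],.4916]); r=least_squares(f2,[.15]);print(r.x,f2(r.x).reshape(-1,2).round(1).tolist())
E
python3 rel3.py
```

```text
[ 0.5179 -0.2752  0.1433  0.4868] [[0.8, 0.2], [-1.2, 0.4], [0.4, 0.0], [1.3, -1.0], [-1.3, 0.0], [0.0, 0.4]]
[0.15487681] [[1.0, -0.7], [-0.1, -0.3], [1.7, -0.0], [1.5, -1.1], [-1.4, 1.4], [0.9, 1.9]]
```

Emit:
apply_moves(
  plan=[
    {"offset": [-0.4, 0, 2], "roll": 0},
    {"offset": [-0.4, 0, 4], "roll": 0},
    {"offset": [-0.4, 0, 6], "roll": 0},
    {"offset": [-0.4, 0, 7], "roll": 0},
  ],
)

```text
t: 12.78
position: [0.5598, 0.191, 0.1496]
orientation: [-3.141, -0.01, -0.359]
contact_force: [-0.1, -0.2, -1.6]
opening: 0.0302
```

Emit:
apply_moves(
  plan=[
    {"offset": [0, 0, 1.5], "roll": 0},
    {"offset": [0, 0, 3], "roll": 0},
    {"offset": [0, 0, 4], "roll": 0},
  ],
)

```text
t: 13.15
position: [0.5598, 0.191, 0.1455]
orientation: [-3.141, -0.01, -0.359]
contact_force: [0.5, 0.7, -1.6]
opening: 0.03
```

Emit:
apply_moves(
  plan=[
    {"offset": [0, 0, 1.5], "roll": 0},
    {"offset": [0, 0, 3], "roll": 0},
    {"offset": [0, 0, 4], "roll": 0},
  ],
)

```text
t: 13.52
position: [0.5597, 0.1908, 0.1413]
orientation: [-3.141, -0.009, -0.359]
contact_force: [-0.2, 0.3, -1.1]
opening: 0.0299
```

Emit:
apply_moves(
  plan=[
    {"offset": [0, 0, 1.5], "roll": 0},
    {"offset": [0, 0, 3], "roll": 0},
    {"offset": [0, 0, 4], "roll": 0},
  ],
)

```text
t: 13.9
position: [0.5597, 0.1908, 0.1372]
orientation: [-3.141, -0.009, -0.359]
contact_force: [-0.4, -0.4, -1.3]
opening: 0.03
```

```bash
python3 - <<'E'
from cell import camera
from h import *
s=camera("side"); crop(s,165,95,75,75,8,"pics/s7.png")
E
python3 mv.py 0.5578 0.1915 0.132 -0.357
```

```text
t 13.95 pos [0.5597 0.1907 0.137 ] rpy [-3.1411 -0.0092 -0.3594] F [-0.34 -0.65 -0.35] M [0.01 0.03 0.03] op 0.03
offset [-2.0, -0.1, 5.0] roll -0.002
```

View pics/s7.png

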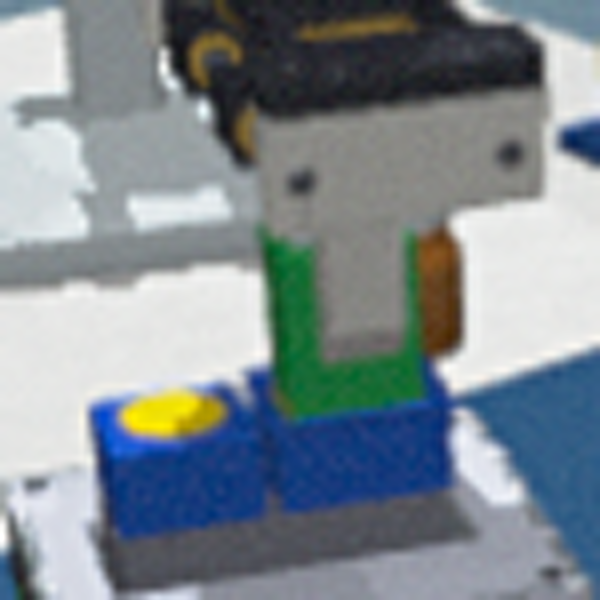

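The module is in the well (rim hides its lower part) with no side force; lowering to the floor.

Emit:
apply_moves(
  plan=[
    {"offset": [0, 0, 1.5], "roll": 0},
    {"offset": [0, 0, 3], "roll": 0},
    {"offset": [0, 0, 4], "roll": 0},
  ],
)

```text
t: 14.32
position: [0.5597, 0.1908, 0.1329]
orientation: [-3.141, -0.009, -0.359]
contact_force: [-0.4, -0.5, -0.8]
opening: 0.0302
```

Emit:
apply_moves(
  plan=[
    {"offset": [0, 0, 1], "roll": 0},
    {"offset": [0, 0, 2], "roll": 0},
  ],
)

```text
t: 14.58
position: [0.5596, 0.1908, 0.1308]
orientation: [-3.141, -0.009, -0.359]
contact_force: [-0.3, -0.3, -2.5]
opening: 0.0298
```

Emit:
apply_moves(
  plan=[
    {"offset": [0, 0, 1], "roll": 0},
    {"offset": [0, 0, 2], "roll": 0},
  ],
)

```text
t: 14.82
position: [0.5597, 0.1908, 0.1288]
orientation: [-3.141, -0.009, -0.359]
contact_force: [0.3, -0.4, 0.4]
opening: 0.0301
```

Emit:
apply_moves(
  plan=[
    {"offset": [0, 0, 1], "roll": 0},
    {"offset": [0, 0, 2], "roll": 0},
  ],
)

```text
t: 15.08
position: [0.5598, 0.1908, 0.1272]
orientation: [-3.141, -0.009, -0.359]
contact_force: [-1.2, -0.7, 3.3]
opening: 0.03
```

Emit:
apply_moves(
  plan=[
    {"offset": [0, 0, 0], "roll": 0},
    {"offset": [0, 0, 0], "roll": 0},
    {"offset": [0, 0, 0], "roll": 0},
    {"offset": [0, 0, -5], "roll": 0},
    {"offset": [0, 0, -20], "roll": 0},
    {"offset": [0, 0, -45], "roll": 0},
    {"offset": [0, 0, -75], "roll": 0},
    {"offset": [0, 0, -75], "roll": 0},
  ],
  fingers=0.55,
)

```text
t: 16.08
position: [0.5613, 0.192, 0.2062]
orientation: [-3.137, -0.015, -0.359]
contact_force: [0.1, 0.2, -0.1]
opening: 0.0505
```

```bash
python3 - <<'E'
from cell import camera
from h import *
s=camera("side"); crop(s,165,75,75,75,8,"pics/s8.png")
import pickle;pickle.dump(s,open("s8.pkl","wb"))
E
python3 mv.py 0.5596 0.1908 0.168 -0.357
```

```text
t 16.12 pos [0.5602 0.1914 0.2044] rpy [-3.1388 -0.0125 -0.3594] F [ 0.28 -0.48 -0.44] M [ 0.07  0.05 -0.01] op 0.0505
offset [-0.8, 0.9, 36.3] roll -0.002
```

View pics/s8.png

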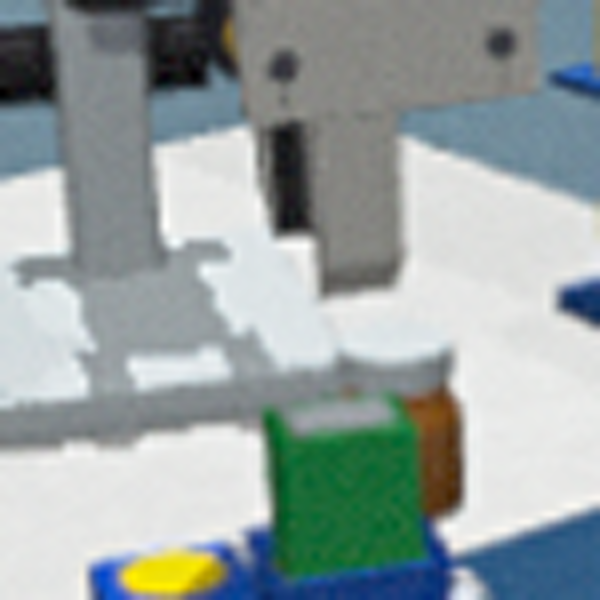

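Green stands in the well, about 40 mm out. Now I'll shut the fingers and press on the module top; the expected stop is around z 0.128.

Emit:
apply_moves(
  plan=[
    {"offset": [-1.5, 0.5, 0], "roll": 0},
    {"offset": [-1.5, 0.5, 5], "roll": 0},
    {"offset": [-1.5, 0.5, 15], "roll": 0},
    {"offset": [-1.5, 0.5, 25], "roll": 0},
    {"offset": [-1.5, 0.5, 32], "roll": 0},
    {"offset": [-1.5, 0.5, 37], "roll": 0},
    {"offset": [-1.5, 0.5, 39], "roll": 0},
    {"offset": [-1.5, 0.5, 41], "roll": 0},
  ],
  fingers=0,
)

```text
t: 17.12
position: [0.5593, 0.1915, 0.1634]
orientation: [-3.138, -0.013, -0.359]
contact_force: [0.3, 0.3, 0.2]
opening: 0.0006
```

Emit:
apply_moves(
  plan=[
    {"offset": [0, 0, 1.5], "roll": 0},
    {"offset": [0, 0, 3], "roll": 0},
    {"offset": [0, 0, 4.5], "roll": 0},
    {"offset": [0, 0, 6.3], "roll": 0},
  ],
)

```text
t: 17.62
position: [0.5597, 0.1917, 0.1575]
orientation: [-3.138, -0.013, -0.359]
contact_force: [-1.4, -0.3, 3.7]
opening: 0.0002
```

Emit:
apply_moves(
  plan=[
    {"offset": [0, 0, 1.8], "roll": 0},
    {"offset": [0, 0, 3.6], "roll": 0},
    {"offset": [0, 0, 5.4], "roll": 0},
    {"offset": [0, 0, 7.2], "roll": 0},
  ],
)

```text
t: 18.12
position: [0.5597, 0.1917, 0.1502]
orientation: [-3.138, -0.013, -0.359]
contact_force: [-2.0, -0.1, 4.5]
opening: 0.0005
```

Emit:
apply_moves(
  plan=[
    {"offset": [0, 0, 1.8], "roll": 0},
    {"offset": [0, 0, 3.6], "roll": 0},
    {"offset": [0, 0, 5.4], "roll": 0},
    {"offset": [0, 0, 7.2], "roll": 0},
  ],
)

```text
t: 18.62
position: [0.5598, 0.1917, 0.143]
orientation: [-3.138, -0.013, -0.359]
contact_force: [-2.8, -0.2, 5.7]
opening: 0.0001
```

Emit:
apply_moves(
  plan=[
    {"offset": [0, 0, 1.8], "roll": 0},
    {"offset": [0, 0, 3.6], "roll": 0},
    {"offset": [0, 0, 5.4], "roll": 0},
    {"offset": [0, 0, 7.2], "roll": 0},
  ],
)

```text
t: 19.12
position: [0.5598, 0.1917, 0.1359]
orientation: [-3.138, -0.013, -0.359]
contact_force: [-2.5, 0.1, 6.5]
opening: 0.0003
```

Emit:
apply_moves(
  plan=[
    {"offset": [0, 0, 1.8], "roll": 0},
    {"offset": [0, 0, 3.6], "roll": 0},
  ],
)

```text
t: 19.38
position: [0.5599, 0.1919, 0.1326]
orientation: [-3.138, -0.013, -0.359]
contact_force: [-2.5, -0.1, 7.6]
opening: 0.0005
```

Emit:
apply_moves(
  plan=[
    {"offset": [0, 0, 1.2], "roll": 0},
    {"offset": [0, 0, 2.4], "roll": 0},
  ],
)

```text
t: 19.62
position: [0.5599, 0.1919, 0.1305]
orientation: [-3.138, -0.013, -0.359]
contact_force: [-2.3, -0.7, 7.5]
opening: 0.0005
```

Emit:
apply_moves(
  plan=[
    {"offset": [0, 0, 1], "roll": 0},
    {"offset": [0, 0, 2], "roll": 0},
  ],
)

```text
t: 19.88
position: [0.5601, 0.192, 0.1292]
orientation: [-3.138, -0.014, -0.359]
contact_force: [-3.4, -0.9, 13.3]
opening: 0.0004
```

Emit:
apply_moves(
  plan=[
    {"offset": [0, 0, -2], "roll": 0},
    {"offset": [0, 0, -5], "roll": 0},
    {"offset": [0, 0, -9], "roll": 0},
    {"offset": [0, 0, -14], "roll": 0},
    {"offset": [0, 0, -20], "roll": 0},
  ],
)

```text
t: 20.5
position: [0.5596, 0.1919, 0.1488]
orientation: [-3.138, -0.013, -0.359]
contact_force: [0.3, -0.1, 0.0]
opening: 0.0004
```

```bash
python3 - <<'E'
from cell import camera
from h import *
s=camera("side"); crop(s,140,75,110,100,6,"pics/s9.png")
E
python3 mv.py 0.5596 0.1908 0.25 -0.357
```

```text
t 20.55 pos [0.5601 0.1922 0.1498] rpy [-3.1375 -0.0144 -0.3592] F [-0.04  0.6  -0.16] M [ 0.16  0.02 -0.03] op 0.0004
offset [1.4, 1.0, -100.2] roll -0.002
```

View pics/s9.png

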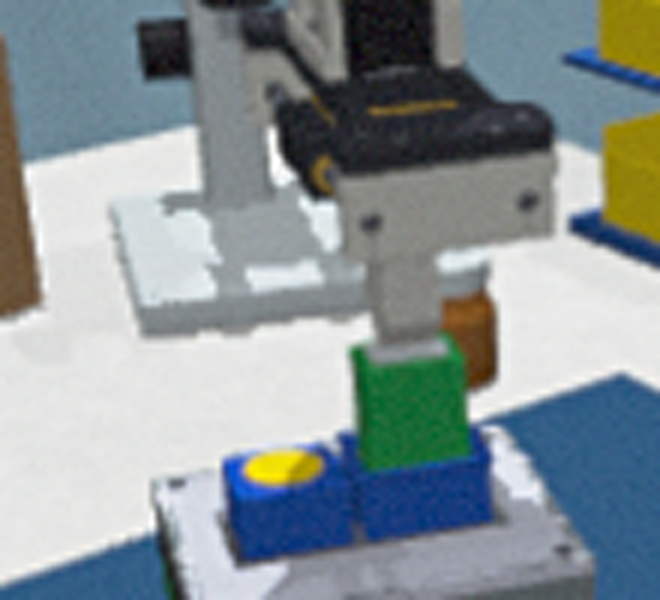

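Emit:
apply_moves(
  plan=[
    {"offset": [0, 0, -20], "roll": 0},
    {"offset": [0, 0, -50], "roll": 0},
    {"offset": [0, 0, -90], "roll": 0},
    {"offset": [20, 50, -100], "roll": 0},
    {"offset": [40, 100, -100], "roll": 0},
    {"offset": [60, 150, -100], "roll": 0},
    {"offset": [60, 200, -100], "roll": 0},
    {"offset": [60, 240, -100], "roll": 0},
    {"offset": [60, 240, -100], "roll": 0},
    {"offset": [60, 240, -100], "roll": 0},
  ],
)

```text
t: 21.8
position: [0.5307, -0.0528, 0.2496]
orientation: [-3.137, -0.015, -0.359]
contact_force: [0.3, -0.1, 0.6]
opening: 0.0005
```

```bash
python3 - <<'E'
from cell import camera
from h import *
s=camera("side"); crop(s,140,105,110,100,6,"pics/s10.png")
c=camera("top"); cv2.imwrite("pics/t10.png",c["pixels"][:,:,::-1])
E
```

```text
(no output)
```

View pics/s10.png

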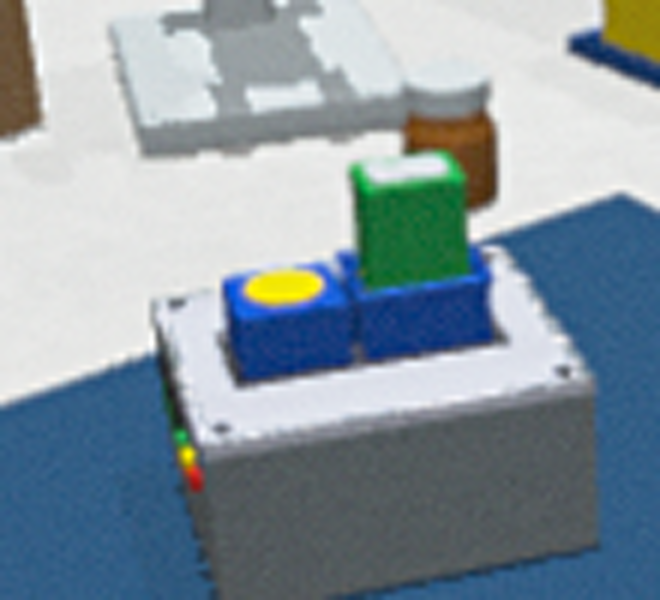

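View pics/t10.png

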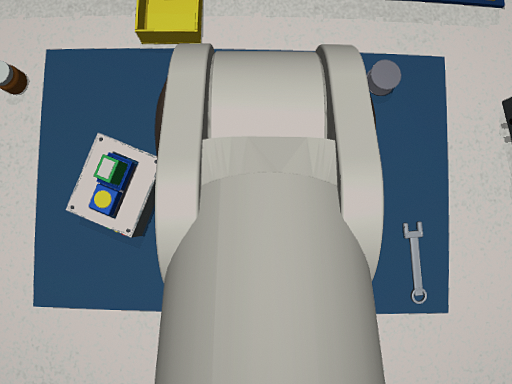

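```bash
python3 -c "
from cell import arm
print(arm.finish_job())"
```

```text
the job is handed in; nothing more can be done
None
```

The job is done and handed in at about 22 s. The green module stands upright in the well with the carriage latched down, and the robot is clear of everything.

- **First press:** I pressed the yellow pad to its stop, and the highest upward force I read was 14.9 N, a little over the 12–13 N advised. The carriage popped up.
- **Insertion:** The green module went into the well with no noticeable side force. I felt it touch the floor at about 3 N before letting go.
- **Second press:** I pressed on top of the module until the tool read 13.3 N, then backed off.
- **Last checks:** In the last side picture the pad is back at its original latched height and the module is upright, about 40 mm out. The module's stop depth, about 32 mm, matched the empty pad's, so it is fully home.
- **Disagreements:** The side camera placed things a few mm higher and farther away than the top camera did. The module also sat about 4 mm higher in the grip than I had planned. Feeling for the floor took care of both.
- **Not checked:** The arm hid the orange and white modules in the last top view. I never touched them, and everything passed well above them.

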